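Close and wedge-lock a wax mould

TASK

Close the wax mould ready for pouring: fetch its cover plate, tuck the plate's thin lip under the ledge at the end of the mould with the plate tilted, and swing it down until it lies flat and fully home in its recess. Then slide the steel locking bar forward over the edge of the cover as far as it goes, and push the wooden wedge along behind the bar until it jams tight. Leave the jars, the wax tub and the bottle standing where they are.

Things in the scene. Friction and masses are not known exactly. Their poses are not given: they have to be found in the camera images.
- mould: Aluminium casting mould on a plywood base 258 x 204 mm, fixed. Origin on the bench under the recess; x to the hook end, z up. Flat seat at z=45 mm round three cavities, in a recess x -82 to 82, y -64 to 64, with rims 9 mm high above the seat on both sides and at the -x end (8 mm thick). A bed for bar and wedge lies behind, top z=54, x -146 to -90, y -116 to 52.
- ledge_mouth (a point): Point on the seat straight below the middle of the ledge's free edge: mould (60, 0, 45) mm, axes as the mould's. The ledge is 129 mm wide, its underside 11 mm and its top 18 mm above the seat; it runs from x=60 to an upright face at x=82. The lip goes in here by 20 mm, tilted by up to 15 degrees.
- fence (a point): Middle of the top front edge of the steel fence behind the bar: mould (-130, 0, 66) mm. Its face is straight along mould y (-46 to 46), 12 mm high over the bed. In line with it, y -112 to -47, is the wedge's runway between two kerbs 5 mm high.
- cover: Loose metal cover plate, 160 (x) x 120 (y) x 8 mm, 0.2 to 0.4 kg, flat on the bench at first. Origin in the middle of its underside, z up. The last 32 mm at +x are a 5 mm thick lip, flush with the underside. Seated: origin at mould (0, 0, 45) mm, axes parallel, 2 mm play at each end, 4 mm at each side. It is too long to slide in flat between rim and ledge.
- cover_grip (a point): Grip point of the cover's upright wooden batten handle: cover (-10, 0, 30) mm, axes as the cover's. The batten is 14 mm thick in x, 84 mm long in y, from z=8 to z=40.
- cover_lip (a point): Middle of the lip's tip, on the underside: cover (80, 0, 0) mm.
- cover_edge (a point): Middle of the free end's top edge: cover (-80, 0, 8) mm, at mould z=53 when seated. With the lip on the seat just short of the ledge, this end can rest on top of the withdrawn bar (cover tilted about 8 degrees); it drops off the bar as the cover is pushed home under the ledge.
- lock_bar (a joint): How far the steel locking bar is slid to mould +x, m: 0 withdrawn (front edge at mould x=-86), 0.015 at its stop (front edge at x=-71, 9 mm over the cover, 2.5 mm above it); starts at 0 to 0.004. Bar: y -30 to 30, z 55.5 to 67.5, 30 to 42 mm long, back slanted 1:5 like the wedge. Slides with about 2.5 N of friction and stays where it is left.
- bar_tab (a point): Middle of the back (-x) face of the upright thumb tab on the bar, 30 mm behind the bar's front edge, at mould y=0, z=81.5 mm. The tab is 30 mm wide in y, 8 mm thick, from z=67.5 to 89.5. Push here to mould +x.
- wedge: Loose light wooden wedge, 71 mm long (y), 24 mm high, 16 mm thick at its thin +y end, 30 mm at the other, 0.06 kg; straight face at its x=-11.5, slanted face on +x. Origin under its middle, axes as the mould's. Parked on the runway; pushed along mould +y between fence and bar. With the bar at its stop it jams with its origin at about mould (-118.5, 0, 54) mm.
- wedge_head (a point): Middle of the back of the wedge's thumb head at the thick end (9 mm long, 29 mm wide, 31 mm high): wedge (3, -36, 22) mm, so 22 mm above the bed. Push here to mould +y.
- wax_tub: Open clear tub of teal wax beside the mould, 90 mm wide, 66 mm high, origin under its middle; not to be disturbed.
- wide_jar: Wide jar with a grey lid beside the cover's start, 71 mm wide, 112 mm high, origin under its middle; not to be disturbed.
- white_bottle: White bottle at the back, 66 mm wide, 142 mm high, origin under its middle; not to be disturbed.
- small_jar: Small jar with a white lid at the back, 52 mm wide, 66 mm high, origin under its middle; not to be disturbed.
Mind the look-alikes: they are no part of the job. Leave any green look-alike of the wedge alone. Of the things shaped like the cover, the metal one is meant.

How it is judged:
On the way, in this order (a step that is already met when the one before it is completed fails the run):
1. the lip is at least 4 mm under the ledge while the cover is still tilted (x of cover_lip in the frame of mould above 0.064 m and z of cover_lip in the frame of mould below 0.057 m and angle between cover's own z axis and vertical above 0.04 rad), for 0.1 s.
2. the cover lies flat in its recess with the lip under the ledge (x of cover_lip in the frame of mould above 0.074 m and z of cover_edge in the frame of mould below 0.056 m and z of cover_lip in the frame of mould below 0.049 m and angle between cover's own z axis and vertical below 0.025 rad), for 0.2 s.
3. the bar is slid over the seated cover's edge (all of step 2 and value of joint lock_bar above 0.011 m), for 0.1 s.
At the end, for the whole second after the job is handed in: The cover lies flat in the mould's recess (within 0.025 rad, at most 3 mm proud) with its lip at least 14 mm under the ledge, the bar is at least 13.5 mm forward over its edge, the wedge stands on the bed no more than 4 mm short of its jammed place, and both are at rest (all of step 2 and value of joint lock_bar above 0.0135 m and y of wedge in the frame of mould above -0.004 m and z of wedge in the frame of mould below 0.058 m and angle between wedge's own z axis and vertical below 0.08 rad and linear speed of each of cover, wedge below 0.01 m/s); the robot touches nothing.
It fails at once if the wax tub is shoved more than 20 mm or tipped (distance of wax_tub from where it was at the start of the episode above 0.02 m or angle between wax_tub's own z axis and vertical above 0.25 rad).
It fails at once if the wide jar is shoved more than 20 mm or tipped (distance of wide_jar from where it was at the start of the episode above 0.02 m or angle between wide_jar's own z axis and vertical above 0.25 rad).
It fails at once if the white bottle is shoved more than 20 mm or tipped (distance of white_bottle from where it was at the start of the episode above 0.02 m or angle between white_bottle's own z axis and vertical above 0.25 rad).
It fails at once if the small jar is shoved more than 20 mm or tipped (distance of small_jar from where it was at the start of the episode above 0.02 m or angle between small_jar's own z axis and vertical above 0.25 rad).
It also fails if it takes over 58 s, if anything falls off the work surface, if the arm or the gripper's body presses on something with over 40 N, if the wrist force passes 120 N, or if a joint passes its speed limit or range.

ROBOT

A 6-joint arm with a two-finger parallel gripper is mounted at the origin on a cart in front of the work surface, level with it; the furniture and walls round the work are solid. World frame = base frame: x ahead of the robot, y to its left, z up, the work surface at z = 0. Lengths are in m, angles in rad, forces in N, time in s.
With the tool pointing down it reaches from about 0.325 to 0.775 m from the base axis. Payload 5.5 kg.
Tool frame: the origin (TCP) lies between the finger pads; the fingertips stand 8 mm ahead of it and the grasp point (between the pads) lies 11 mm behind it (tcp_to_tips is the distance from the TCP to the fingertips, in m); z points along the fingers, y is the direction in which the jaws open and shut (so a half turn about z gives the same grasp; the last joint's range is limited). The gripper opens to 88 mm and grips with 3 to 60 N. Pads are 20 mm wide; open, the fingers measure 115 mm over their backs; the gripper's body (75 mm by 178 mm) begins 61 mm behind the grasp point.
Start: joints at [1.07, 0.091, 1.231, -0, 1.82, -0.057], TCP at [0.258, 0.542, 0.231] pointing down, gripper open.
Joint ranges: [-2.87, 2.87], [-0.86, 2.18], [0.17, 2.46], [-1.51, 4.65], [0.06, 2.69], [-2.65, 2.65]. Speed limits (rad/s): [2.57, 2.57, 3.01, 3.14, 3.14, 3.14].

INTERFACE

Orientations are given as a unit quaternion [w, x, y, z].
In Python, from bench import * gives the robot as it stands. Calls block until the motion is done:
- move_to(position, orientation): joint-space move of the TCP to a pose.
- move_l(position, speed=0.15, orientation=None): straight line of the TCP; orientation=None keeps the orientation; speed is the mean speed in m/s.
- movej(angles): joint-space move.
- gripper_open() and close(): open the fingers fully, or close them until they stop; the grip force is fixed at half the most.
- hold(seconds).
- inverse_kinematics(position, orientation): joint angles nearest the present ones, or None.
- state(): the state.
- get_image(name): name is "scene" or "top" or "wrist"; returns a dict with "frame" (400x640x3 uint8, blue, green, red), "depth" (400x640 float32, m along the optical axis (not along the pixel's ray), 0 where there is no reading), "camera_matrix" (3x3 intrinsics, pixels), "k1" (the pictures are not rectified: a ray, as slopes to the right and down, at radius r is drawn at 1 + k1 r^2 times it, then the intrinsics apply), "view" (4x4, takes a point from world to camera coordinates). Camera axes: x right, y up, looking along -z (the intrinsics and any distortion apply to the point x, -y, -z); pixel columns grow to the right and rows downward; lengths in m; the calibration is good to about 2 mm. A picture is of the moment at which its call begins.
A pose or a line that the arm cannot do raises IKError and nothing moves.
- job_done(): hands the job in, once; it reports no verdict.
The state is a dict: "time": time; "joint_pos": joint angles; "dq": joint speeds; "joint_torque": joint torques, N m; "ee_pos": TCP position; "ee_rot": TCP orientation; "ft_force": force on the tool from outside, world axes, zero at the start; "moment": the same for the moment, N m; "finger_gap": finger opening in m.
Only numpy, scipy, OpenCV 4.12 (cv2) and the standard library are available. Lean on these libraries where they do the work, as an engineer would, in place of code of your own. Each camera call takes 0.05 s, during which the arm holds its last target. There are 200 camera calls.

## Working session

There is one attempt and no reset: what is moved stays moved. The work goes in short steps, each a Python script; the robot and the scene stay as the last script left them, time stands still between calls to the robot, and variables do not carry over. Pictures are saved under pics/ and viewed, about 8 in all and at most 12, crops included, and the job is handed in when it is done.

```bash
mkdir -p pics; ls; cat > h.py <<'E'
from bench import *
import numpy as np, cv2
from scipy.spatial.transform import Rotation as R
def grab(n,save=None):
    im=get_image(n)
    if save: cv2.imwrite('pics/'+save,im['frame'])
    return im
def world(im,uv,z=None,depth=None):
    """pixels -> world, on plane z, or at given depth (or depth image)"""
    uv=np.atleast_2d(np.array(uv,float)); K=np.array(im['camera_matrix']); 
    d=np.c_[(uv[:,0]-K[0,2])/K[0,0],(uv[:,1]-K[1,2])/K[1,1]]
    s=d.copy()
    for _ in range(10): s=d/(1+im['k1']*(s**2).sum(1,keepdims=True))
    ray=np.c_[s[:,0],-s[:,1],-np.ones(len(s))]
    V=np.array(im['view']); Rm=V[:3,:3]; c=-Rm.T@V[:3,3]; w=ray@Rm
    if z is not None: t=(z-c[2])/w[:,2]
    else: t=np.asarray(depth) if depth is not None else im['depth'][uv[:,1].astype(int),uv[:,0].astype(int)]
    return c+w*np.reshape(t,(-1,1))
E
python3 - <<'E'
from h import *
a=grab('top','top0.png');b=grab('scene','scene0.png');
np.savez('im0.npz',top=a,scene=b)
for im in(a,b):
    V=np.array(im['view']);print(-V[:3,:3].T@V[:3,3],np.array(im['camera_matrix']).tolist(),im['k1'],(im['depth']>0).mean())
print(state())
E
```

```text
pics
[0.38463429 0.00212594 1.27727571] [[400.1345850508038, 0.0, 317.3272340615805], [0.0, 400.1345850508038, 202.91493988295096], [0.0, 0.0, 1.0]] -0.09575767266464112 0.99621484375
[ 0.13670708 -0.88968307  0.76990019] [[454.38379007089407, 0.0, 322.0611919440898], [0.0, 454.38379007089407, 196.48625722647358], [0.0, 0.0, 1.0]] 0.03425044983830999 0.9864921875
{'time': 0.1, 'joint_pos': array([ 1.07032721e+00,  9.17708173e-02,  1.23173191e+00, -2.76990909e-05,
        1.81979323e+00, -5.66673457e-02]), 'dq': array([ 0.0005922 , -0.00306934, -0.0029326 , -0.00080388, -0.00021483,
       -0.00180129]), 'joint_torque': array([ 1.43591387e-03, -4.47855699e+01, -4.07569921e+01,  7.00898166e-02,
        2.83478305e-02, -1.18673192e-04]), 'ee_pos': array([0.25750114, 0.54166584, 0.22964652]), 'ee_rot': array([-2.21278626e-04,  2.20087537e-01,  9.75479754e-01, -8.22511528e-04]), 'ft_force': array([ 0.68607284, -0.17853813, -0.22828351]), 'moment': array([ 0.00865697, -0.00220776,  0.02196852]), 'finger_gap': 0.08775669526539569}
```

View pics/top0.png

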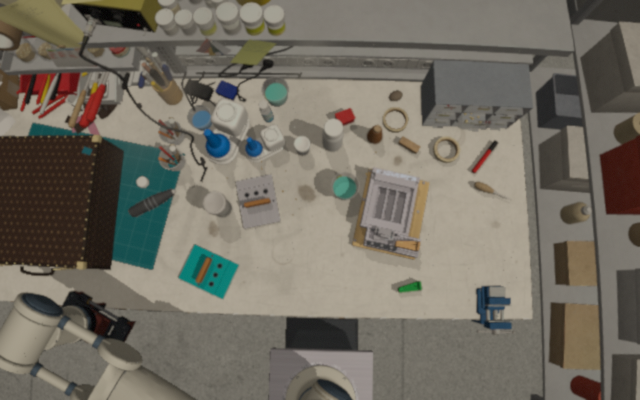

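View pics/scene0.png

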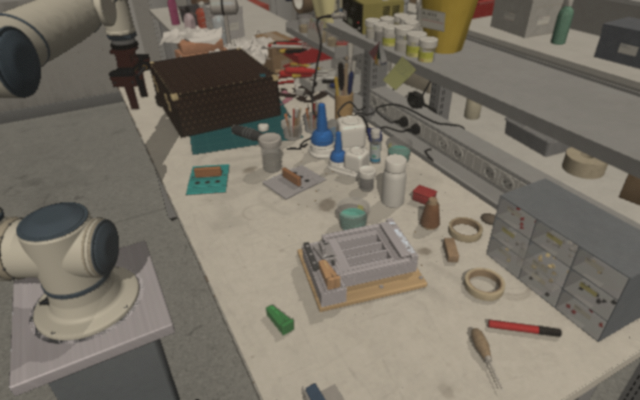

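The top view has world +x up and +y to the left. It shows:
- the mould at about (390,212), ledge at the top, bar and wedge at the bottom (385–410, 240)
- the metal cover at about (257,202)
- a teal look-alike at (208,271) and a green one at (410,287)

Next I'll take closer wrist views of the cover and the mould.

```bash
cat >> h.py <<'E'
def down(yaw,tilt=0.):
    """tool down, jaw axis at yaw in world xy; tilt = rotation about tool-perp horizontal axis (raises nothing, see use)"""
    c,s=np.cos(yaw),np.sin(yaw)
    M=np.c_[(-s,c,0),(c,s,0),(0,0,-1)]
    M=R.from_rotvec(np.array([-s,c,0])*tilt).as_matrix()@M
    q=R.from_matrix(M).as_quat(); return np.r_[q[3],q[:3]]
E
python3 - <<'E'
from h import *
d=np.load('im0.npz',allow_pickle=True);t=d['top'].item()
print(world(t,[[257,202],[390,212],[397,177],[407,245]],z=0.03))
move_to([0.36,0.19,0.33],down(0)); a=grab('wrist','w1.png')
V=np.array(a['view']);print(-V[:3,:3].T@V[:3,3],V[:3,:3],state()['time'],state()['ee_pos'])
move_to([0.36,-0.21,0.36],down(0)); b=grab('wrist','w2.png')
V=np.array(b['view']);print(-V[:3,:3].T@V[:3,3],V[:3,:3],state()['time'])
print(b['camera_matrix'],b['k1'])
np.savez('im1.npz',cov=a,mould=b)
E
```

```text
[[ 0.60438098  0.21470103  0.03      ]
 [ 0.58233168 -0.20731375  0.03      ]
 [ 0.69651467 -0.2306278   0.03      ]
 [ 0.47941129 -0.26019094  0.03      ]]
[0.3592209  0.26216292 0.48386057] [[ 9.99994137e-01  3.12728272e-03 -1.39521804e-03]
 [-3.38197751e-03  9.65850545e-01 -2.59077761e-01]
 [ 5.37362704e-04  2.59080961e-01  9.65855459e-01]] 1.5667 [0.35996621 0.19070469 0.32940519]
[ 0.35952079 -0.13779309  0.51430129] [[ 9.99995721e-01  2.87267273e-03 -5.52382749e-04]
 [-2.91778524e-03  9.65957763e-01 -2.58683371e-01]
 [-2.09534263e-04  2.58683876e-01  9.65962012e-01]] 3.1
[[299.43074188   0.         315.96186074]
 [  0.         299.43074188 197.69165639]
 [  0.           0.           1.        ]] -0.05845242829050474
```

View pics/w1.png

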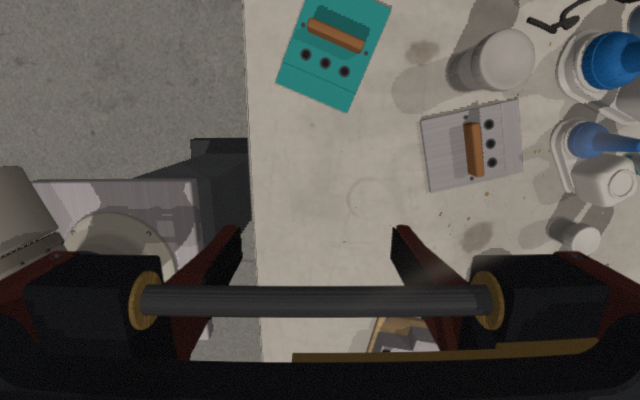

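View pics/w2.png

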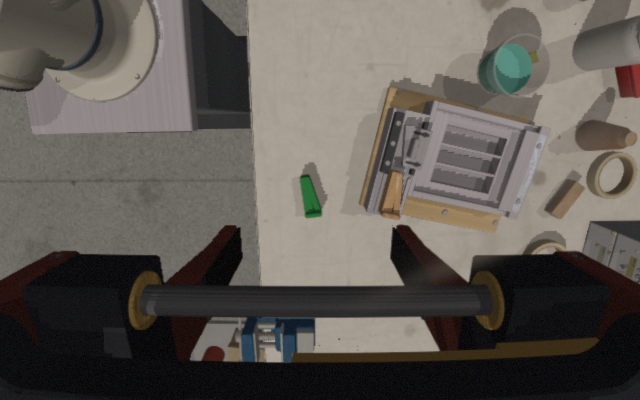

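Both views have image right = world +x and image up = +y. In w1 the metal cover has corners near (422,118), (515,98), (523,172), (430,190), with its batten at (474,150). In w2 the mould's bar is near (400,140), the wedge at (392,193) and the ledge at (528,165). I'll take one closer view of each from directly above.

```bash
python3 - <<'E'
from h import *
move_to([0.58,-0.275,0.22],down(0)); b=grab('wrist')
move_to([0.60,0.145,0.20],down(0)); a=grab('wrist')
np.savez('im2.npz',cov=a,mould=b)
for n,im in(('m3',b),('c3',a)):
    cv2.imwrite(f'pics/{n}.png',cv2.resize(im['frame'][0:230,160:480],None,fx=2.5,fy=2.5,interpolation=cv2.INTER_CUBIC))
print(state()['time'])
E
```

```text
5.7917
```

View pics/m3.png

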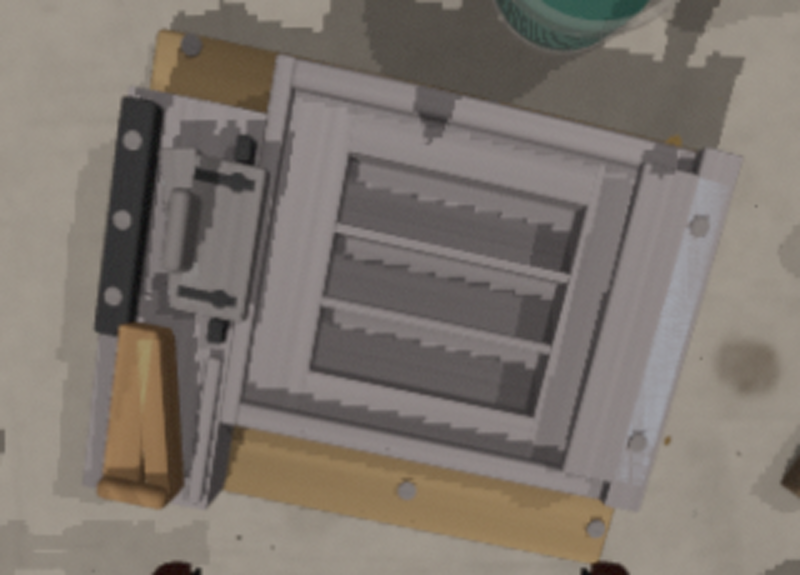

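View pics/c3.png

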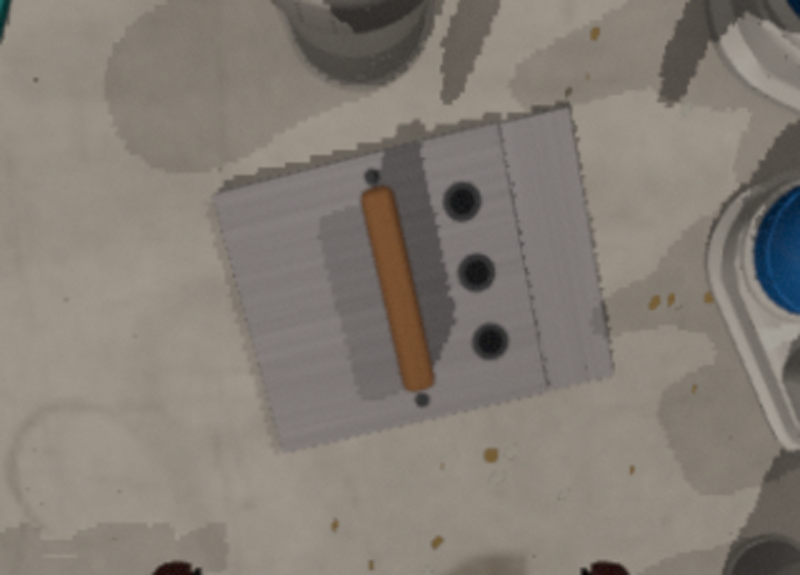

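Crop pixels are 2.5x from offset (160,0).
- **Cover:** the lip is on the right (step line about (500,125)–(547,385)). Corners are near (213,196), (570,104), (612,376), (282,450), and the batten runs (377,190)–(420,388).
- **Mould:** the fence is black (97–160, 97–333), the tab is at (180,230), the wedge at (140,415), and the ledge's free edge runs about (648,155)–(570,470).

Next I'll measure both from the calibrated pixels and depth.

```bash
python3 - <<'E'
from h import *
d=np.load('im2.npz',allow_pickle=True); c=d['cov'].item(); m=d['mould'].item()
# cover
hsv=cv2.cvtColor(c['frame'],cv2.COLOR_BGR2HSV)
mk=((hsv[...,0]>4)&(hsv[...,0]<18)&(hsv[...,1]>110)&(hsv[...,2]>60)).astype(np.uint8); mk[230:]=0
n,l,s,ce=cv2.connectedComponentsWithStats(mk); k=1+np.argmax(s[1:,4])
v,u=np.nonzero(l==k); P=world(c,np.c_[u,v],z=.040)
r=cv2.minAreaRect((P[:,:2]*1e3).astype(np.float32)); print('batten',r,s[k])
dz=world(c,np.c_[u,v])[:,2]; print('batten depth z',np.median(dz))
px=np.array([[213,196],[570,104],[612,376],[282,450]])/2.5+[160,0]
Q=np.r_[world(c,px[:1],z=.008),world(c,px[1:3],z=.005),world(c,px[3:],z=.008)]
print('corners',Q[:,:2].round(4).tolist(),'ctr',Q.mean(0)); 
for a,b in((0,1),(3,2)): e=Q[b]-Q[a]; print('len',np.linalg.norm(e[:2]),'yaw',np.degrees(np.arctan2(e[1],e[0])))
# mould cloud
v,u=np.mgrid[0:225,160:480]; uv=np.c_[u.ravel(),v.ravel()]; W=world(m,uv); Z=W[:,2].reshape(v.shape)
h,e=np.histogram(Z[(Z>.01)&(Z<.12)],bins=np.arange(.01,.12,.002)); print([(round(a,3),int(x)) for a,x in zip(e,h) if x>60])
for lo,hi in((.0605,.0655),(.0515,.0565),(.0425,.0475),(.085,.093),(.064,.070),(.074,.082),(.082,.088)):
    mk=((Z>lo)&(Z<hi)).astype(np.uint8); n,l,s,ce=cv2.connectedComponentsWithStats(mk)
    for k in range(1,n):
        if s[k,4]>60:
            p=W.reshape(*v.shape,3)[l==k]; r=cv2.minAreaRect((p[:,:2]*1e3).astype(np.float32)); print(lo,s[k].tolist(),np.round(p.mean(0),4),[np.round(x,1) for x in r])
vis=cv2.applyColorMap(np.clip(Z/.1*255,0,255).astype(np.uint8),cv2.COLORMAP_JET); cv2.imwrite('pics/z.png',cv2.resize(vis,None,fx=2.5,fy=2.5,interpolation=0))
E
```

```text
batten ((602.6286010742188, 217.06301879882812), (12.715858459472656, 81.60272979736328), 13.229700088500977) [ 305   75   28   81 1010]
batten depth z 0.03984641569136227
corners [[0.522, 0.2577], [0.6772, 0.296], [0.7032, 0.1788], [0.5485, 0.1441]] ctr [0.61271874 0.21914041 0.0065    ]
len 0.15989351453080708 yaw 13.88233030387593
len 0.15848371091477492 yaw 12.658908591588848
[(np.float64(0.01), 71), (np.float64(0.012), 2091), (np.float64(0.014), 3118), (np.float64(0.016), 183), (np.float64(0.02), 2371), (np.float64(0.022), 4107), (np.float64(0.024), 220), (np.float64(0.026), 116), (np.float64(0.028), 140), (np.float64(0.03), 188), (np.float64(0.032), 321), (np.float64(0.034), 138), (np.float64(0.036), 131), (np.float64(0.038), 147), (np.float64(0.04), 137), (np.float64(0.042), 800), (np.float64(0.044), 7092), (np.float64(0.046), 1541), (np.float64(0.048), 159), (np.float64(0.05), 177), (np.float64(0.052), 2616), (np.float64(0.054), 4136), (np.float64(0.056), 290), (np.float64(0.058), 491), (np.float64(0.06), 522), (np.float64(0.062), 4106), (np.float64(0.064), 1465), (np.float64
[... 1464 characters left out ...]
54, 43, 84, 2064] [ 0.5105 -0.1792  0.0677] [array([ 510. , -182.7]), array([79.7, 40.7]), np.float64(89.3)]
0.064 [276, 84, 8, 12, 63] [ 0.7021 -0.175   0.0651] [array([ 702.3, -175.2]), array([8.7, 8.4]), np.float64(49.7)]
0.064 [65, 132, 7, 66, 108] [ 0.4879 -0.2488  0.067 ] [array([ 487.8, -251.1]), array([ 1.7, 67.8]), np.float64(0.6)]
0.074 [71, 81, 9, 28, 66] [ 0.5027 -0.1821  0.0781] [array([ 502.8, -181.8]), array([26.3,  2.1]), np.float64(73.2)]
0.074 [41, 130, 28, 72, 1405] [ 0.4777 -0.2493  0.0781] [array([ 474.6, -250.3]), array([71.4, 27.5]), np.float64(89.4)]
0.082 [39, 191, 28, 13, 227] [ 0.4742 -0.2807  0.0847] [array([ 474. , -281.2]), array([ 8.9, 27.6]), np.float64(77.9)]
```

View pics/z.png

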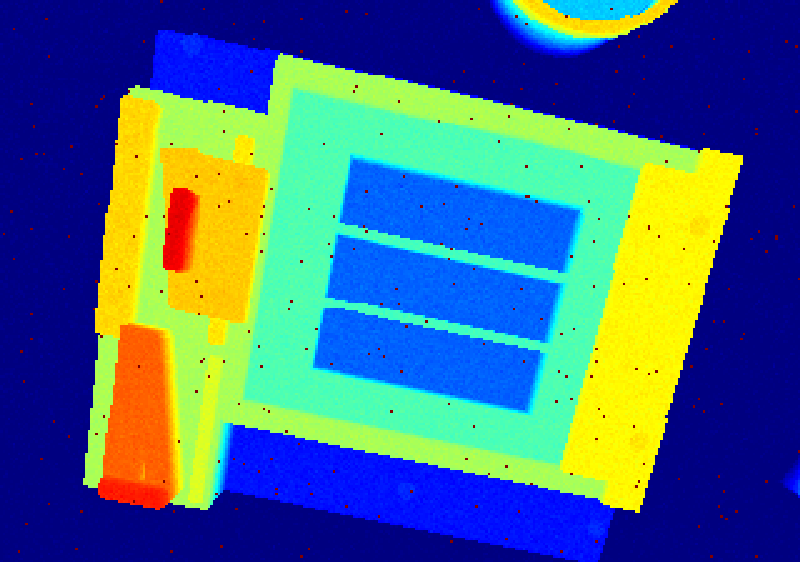

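The height map is clean: seat at about 45 mm, rims 54, ledge 63, fence 66, tab 89. The mould's yaw is about -11.7° with its origin near (0.609, -0.202). Batten and corners agree on the cover: origin about (0.6125, 0.219), yaw 13.2°. I'll refine the mould edges and grasp the cover.

```bash
cat > mouldfit.py <<'E'
from h import *
d=np.load('im2.npz',allow_pickle=True); m=d['mould'].item()
v,u=np.mgrid[0:225,160:480]; W=world(m,np.c_[u.ravel(),v.ravel()])
O=np.array([.6091,-.2017]); yaw=np.radians(-11.7)
def edge(sel,a,b,f,rng):  # extreme f of coord a in strips of coord b
    o=[]
    for t in np.arange(*rng,2.):
        k=sel&(abs(b-t)<1.2)
        if k.sum()>3: o.append((t,f(a[k])))
    o=np.array(o); p=np.polyfit(o[:,0],o[:,1],1); r=o[:,1]-np.polyval(p,o[:,0]); g=abs(r-np.median(r))<2
    return np.polyfit(o[g,0],o[g,1],1), np.std(r[g])
for it in range(2):
    c,s=np.cos(yaw),np.sin(yaw); q=(W[:,:2]-O)*1e3; X=q@[c,s]; Y=q@[-s,c]; Z=W[:,2]*1e3
    E={'ledge60':edge((Z>60)&(Z<66)&(X>40),X,Y,np.min,(-55,56)),'rim-82':edge((Z>42.5)&(Z<48)&(X<-60),X,Y,np.min,(-50,51)),
     'fence-130':edge((Z>63.5)&(Z<69)&(X<-122),X,Y,np.max,(-40,41)),
     'y+64':edge((Z>42.5)&(Z<48)&(Y>40)&(Y<80),Y,X,np.max,(-70,41)),'y-64':edge((Z>42.5)&(Z<48)&(Y<-40),Y,X,np.min,(-70,41))}
    for k,(p,sd) in E.items(): print(k,p.round(4),round(sd,2))
    yaw+=np.mean([-E['ledge60'][0][0],-E['fence-130'][0][0],E['y+64'][0][0],E['y-64'][0][0]])
    print('yaw',np.degrees(yaw))
tab=(Z>86)&(Z<92)&(abs(Y)<20)&(X<-90); print('tab x',np.percentile(X[tab],[2,50,98]),'y',np.percentile(Y[tab],[2,98]))
wd=(Z>75)&(Z<81)&(Y<-40)&(X<-90); print('wedge x',np.percentile(X[wd],[1,99]),'y',np.percentile(Y[wd],[.5,99.5]),O)
E
python3 mouldfit.py
python3 - <<'E'
from h import *
p=np.array([.6026,.2171]); q=down(np.radians(13.25))
move_to([*p,.12],q); f0=state()['ft_force']
move_l([*p,.020],.12); print(state()['ee_pos'],state()['ft_force']-f0)
close(); s=state(); print(s['finger_gap'],s['ee_pos'],s['ft_force']-f0,s['time'])
move_l([*p,.20],.15); s=state(); print(s['finger_gap'],s['ee_pos'],s['ft_force']-f0,s['time'])
E
```

```text
ledge60 [2.10000e-03 5.80169e+01] 0.28
rim-82 [-3.80000e-03 -8.37064e+01] 0.2
fence-130 [-5.800000e-03 -1.314574e+02] 0.83
y+64 [7.70000e-03 6.40604e+01] 0.32
y-64 [-1.30000e-03 -6.41485e+01] 0.18
yaw -11.555011661013294
ledge60 [4.40000e-03 5.80237e+01] 0.28
rim-82 [-1.70000e-03 -8.37171e+01] 0.2
fence-130 [-8.500000e-03 -1.316565e+02] 0.88
y+64 [6.10000e-03 6.40731e+01] 0.31
y-64 [-4.0000e-03 -6.4125e+01] 0.2
yaw -11.467209280185386
tab x [-114.75877875 -110.65932424 -107.44294386] y [-13.80745141  13.91440041]
wedge x [-130.98122289 -103.58662501] y [-103.31604798  -40.42604337] [ 0.6091 -0.2017]
[0.6033233  0.21723066 0.02128788] [-0.6035085  -0.00082253 -0.11169229]
0.013599220898551234 [0.60266753 0.21709534 0.01998967] [-0.63943149 -0.22971029 -0.84441805] 8.4083
0.013849701169170461 [0.6021614  0.21696388 0.19839829] [-1.22251506  0.56439876 -4.50022401] 9.7583
```

Edges agree on a shift of about -1.7 mm along the mould's x, so the origin is about (0.6074, -0.2014) and the yaw -11.6°. The cover is held with a 13.8 mm gap. Next I carry it over tilted, touch the lip down short of the ledge, and insert it.

```bash
cat >> h.py <<'E'
MO=np.array([.6074,-.2014,0.]); MY=np.radians(-11.6); MR=R.from_euler('z',MY)
def mw(p): return MO+MR.apply(np.array(p)*1e-3)       # mould mm -> world
def wm(p): return MR.inv().apply(np.asarray(p)-MO)*1e3
def lip(xl,zl,tilt,y=0.):
    """TCP pose with cover_lip at mould (xl,y,zl) mm, tilt deg (lip down)"""
    t=np.radians(tilt); Rt=R.from_euler('y',t)
    tcp=np.array([xl,y,zl])+Rt.apply([-90,0,20])
    return mw(tcp),down(MY,t)
def f(): return MR.inv().apply(state()['ft_force'])   # force in mould axes
def go(p,q,v=.03): move_l(p,v,q)
E
python3 - <<'E'
from h import *
move_to(*lip(54,150,9.5)); go(*lip(54,52,9.5),.12); hold(.2); f0=f(); print('t',state()['time'],f0)
np.save('f0.npy',f0)
z=52
while z>41:
    z-=.75; go(*lip(54,z,9.5),.03); F=f()-f0
    if F[2]>4: break
print('touch z',z,F, wm(state()['ee_pos'])-wm(lip(54,z,9.5)[0]))
zt=z; z+=1.; go(*lip(54,z,9.5),.02); x=54
while x<86:
    x+=2 if x<74 else 1; go(*lip(x,z,9.5),.04); F=f()-f0; 
    if F[0]<-6: break
    if F[2]>12 or F[2]<-12: print('zforce',x,F)
print('x',x,F,state()['time'],state()['finger_gap'])
a=grab('wrist','in.png'); b=grab('scene'); cv2.imwrite('pics/in_s.png',cv2.resize(b['frame'][180:330,240:480],None,fx=3,fy=3,interpolation=cv2.INTER_CUBIC))
E
```

```text
t 12.45 [-1.37887841  0.21286945 -2.68529929]
touch z 43.75 [-2.38153573 -1.04684033  6.09402155] [ 0.04441371 -0.07271309  0.88268659]
x 84 [-8.94617306  0.79401393  8.10347296] 20.45 0.013451469756212036
```

View pics/in_s.png

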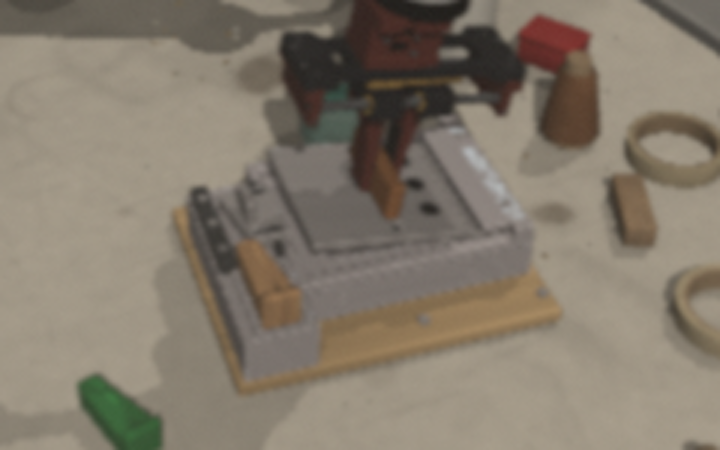

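The lip is under the ledge and against the upright face, with the free end just clear of the bar (about (310,245) in this crop). I'll back off 1.5 mm and swing the cover down.

```bash
python3 - <<'E'
from h import *
f0=np.load('f0.npy')
for x,z,t in((82.5,44.5,9.5),(82.5,44.5,5),(82.5,44.2,2),(82.5,43.5,0),(82.5,42.5,0)):
    go(*lip(x,z,t),.03); print(t,(f()-f0).round(1),(wm(state()['ee_pos'])-[x-90,0,z+20]).round(2),state()['time'])
E
```

```text
9.5 [-2.8  0.3  6.4] [ 4.26  0.09 14.81] 20.8
5 [-1.4  0.4  4.9] [2.03 0.05 7.96] 21.1917
2 [-2.7 -0.6  5.8] [0.97 0.04 3.58] 21.5083
0 [-3.2 -0.9  9.8] [0.49 0.04 1.24] 21.7917
0 [-4.8  1.4 14.2] [0.47 0.07 2.22] 22.0417
```

The TCP height puts the cover at 44.7 mm, so it looks seated. I'll release it, retreat, and check with depth and one picture.

```bash
python3 - <<'E'
from h import *
gripper_open(); p=state()['ee_pos']; move_l([p[0],p[1],.20],.2)
move_to([0.58,-0.275,0.22],down(0)); m=grab('wrist'); print(state()['time'])
cv2.imwrite('pics/m4.png',cv2.resize(m['frame'][0:230,160:480],None,fx=2.5,fy=2.5,interpolation=cv2.INTER_CUBIC))
v,u=np.mgrid[0:225,160:480]; P=wm(world(m,np.c_[u.ravel(),v.ravel()])); X,Y,Z=P.T
for y in(-50,50):
  for x in(-72,-45,20,42,54): k=(abs(X-x)<4)&(abs(Y-y)<6); print(x,y,np.median(Z[k]).round(2))
t=(Z>86)&(Z<92)&(abs(Y)<20)&(X<-90); print('tab x',np.percentile(X[t],[2,50,98]),'y',np.percentile(Y[t],[2,98]))
h=(Z>82)&(Z<88)&(Y<-80)&(X<-90); print('head x',np.percentile(X[h],[2,50,98]),'y',np.percentile(Y[h],[2,50,98]))
E
```

```text
24.5583
-72 -50 53.15
-45 -50 53.19
20 -50 53.22
42 -50 53.26
54 -50 50.25
-72 50 53.27
-45 50 53.3
20 50 53.27
42 50 53.27
54 50 50.37
tab x [-113.00465839 -108.9399162  -105.54048156] y [-14.01151587  13.78076378]
head x [-127.74974009 -114.34975224 -101.4765809 ] y [-108.76003476 -104.33753545 -100.85689168]
```

View pics/m4.png

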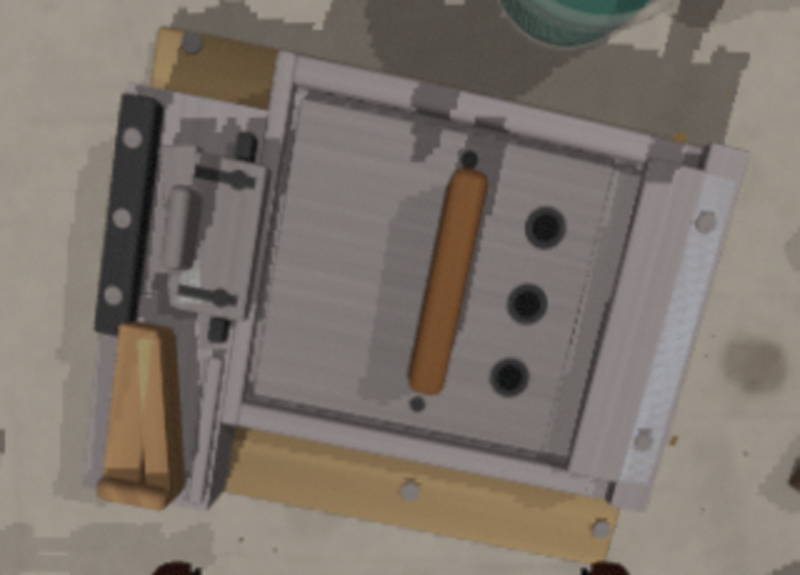

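The cover lies flat at 53.2 mm all round, against 53 when seated, and spans (260–635) in the crop. The tab's back face is at x of about -113 and the wedge head's back at y of about -109.5. Next I push the bar, then the wedge, with closed fingers.

```bash
python3 - <<'E'
from h import *
q=down(MY-np.pi/2)
close()
move_to(mw([-129,0,125]),q); move_l(mw([-129,0,81]),.12); hold(.15); f0=f()
x=-125
move_l(mw([x,0,81]),.03)
while x<-104:
    x+=2; move_l(mw([x,0,81]),.03); F=f()-f0
    print(x,wm(state()['ee_pos']).round(1),F.round(1))
    if F[0]<-9 : break
print(state()['time'],state()['finger_gap'])
E
```

```text
-123 [-122.9   -0.    81. ] [-1.4 -0.2  0. ]
-121 [-121.   -0.   81.] [-2.2 -0.1  1. ]
-119 [-118.9   -0.    81. ] [-3.1  0.5  0.7]
-117 [-116.8   -0.    81. ] [-2.3 -0.9  1.1]
-115 [-114.8   -0.    81. ] [-2.6 -0.1  0.2]
-113 [-112.8   -0.    81. ] [-2.2  0.1  0.4]
-111 [-111.3   -0.    81. ] [-4.5 -0.6  2.5]
-109 [-111.2   -0.    81. ] [-13.5  -0.1   6.6]
30.475 0.00039188126880262156
```

The bar hit its stop: the finger's front is at about -101, as expected. Next is the wedge.

```bash
python3 - <<'E'
from h import *
move_l(mw([-118,0,81]),.1); move_l(mw([-118,0,115]),.2)
move_l(mw([-115,-140,115]),.3); move_l(mw([-115,-140,76]),.15); hold(.1); f0=f()
y=-124; move_l(mw([-115,y,76]),.08); print(y,(f()-f0).round(1))
move_l(mw([-115,-66,76]),.06); print('mid',(f()-f0).round(1),wm(state()['ee_pos']).round(1))
y=-66
while y<-36:
    y+=3; move_l(mw([-115,y,76]),.03); F=f()-f0; p=wm(state()['ee_pos'])
    print(y,p.round(1),F.round(1))
    if F[1]<-16: break
print(state()['time'])
E
```

```text
-124 [-0.1 -1.5  0. ]
mid [ 0.2 -0.6 -0.3] [-115.   -66.1   75.9]
-63 [-115.  -63.   76.] [-0.4 -1.  -1.1]
-60 [-115.   -59.8   76. ] [-1.2 -1.1 -0.7]
-57 [-115.   -56.8   76. ] [ 0.3 -1.3  0. ]
-54 [-115.   -53.8   76. ] [-0.3 -0.2 -1. ]
-51 [-115.   -50.8   76. ] [-0.  -1.2 -0.7]
-48 [-115.   -48.2   76.1] [-0.  -2.7 -0.1]
-45 [-115.   -46.4   76.4] [-0.6 -8.2  0. ]
-42 [-115.   -45.7   76.8] [ -0.8 -14.8   0.1]
-39 [-115.   -45.2   77.1] [ -1.6 -21.8  -0.1]
35.8833
```

Resistance now climbs steeply, so the wedge is jammed. I'll back off, retreat and check.

```bash
python3 - <<'E'
from h import *
move_l(mw([-115,-70,76]),.1); move_l(mw([-115,-75,150]),.25)
move_to([0.58,-0.275,0.22],down(0)); hold(.2); m=grab('wrist'); print(state()['time'])
cv2.imwrite('pics/m5.png',cv2.resize(m['frame'][0:230,160:480],None,fx=2.5,fy=2.5,interpolation=cv2.INTER_CUBIC))
v,u=np.mgrid[0:225,160:480]; P=wm(world(m,np.c_[u.ravel(),v.ravel()])); X,Y,Z=P.T
for y in(-50,50):
  for x in(-65,42): k=(abs(X-x)<4)&(abs(Y-y)<6); print(x,y,np.median(Z[k]).round(2))
t=(Z>87)&(Z<92)&(abs(Y)<20)&(X<-80); print('tab x',np.percentile(X[t],[2,50,98]),'y',np.percentile(Y[t],[2,98]))
h=(Z>82)&(Z<87)&(Y<-20)&(X<-90); print('head x',np.percentile(X[h],[2,50,98]),'y',np.percentile(Y[h],[2,50,98]),'z',np.median(Z[h]))
w=(Z>75.5)&(Z<81)&(Y>-30)&(X<-100)&(abs(X+118)<16); print('wedge z',np.median(Z[w]),'y',np.percentile(Y[w],[2,98]),np.median(Z[w&(Y<-5)]),np.median(Z[w&(Y>10)]))
E
```

```text
38.5667
-65 -50 53.24
42 -50 53.14
-65 50 53.18
42 50 53.45
tab x [-100.75427959  -96.63233404  -93.29419513] y [-14.05439915  13.46883659]
head x [-128.65992194 -115.00240953 -101.61753714] y [-35.3034409  -30.60385838 -26.61107835] z 85.46835259023223
wedge z 78.63149062816859 y [-25.5688409   33.68332149] 78.85417413943924 78.44537383931907
```

View pics/m5.png

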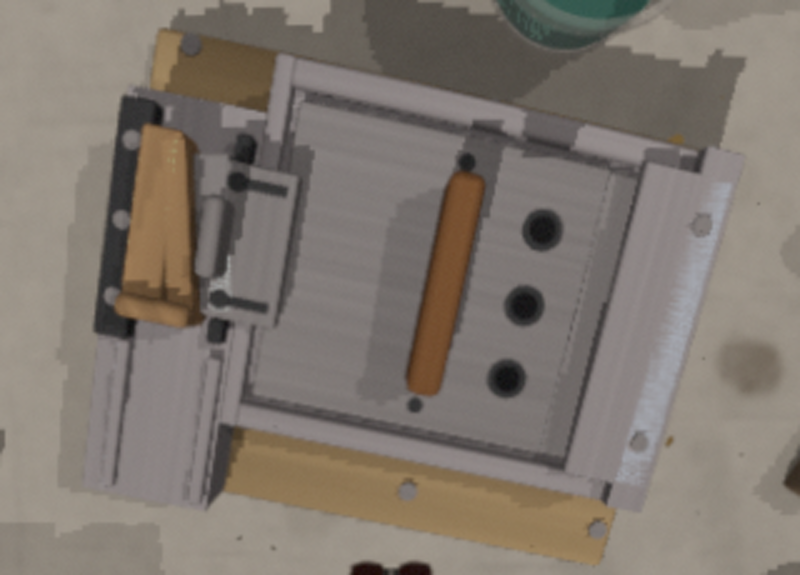

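The picture shows the wedge between fence and bar (120–195, 125–325), the bar's front over the cover edge (at about (298,175)–(275,325)), and the cover flat in its recess. The measurements agree, so I'm handing in.

```bash
python3 - <<'E'
from bench import *
job_done(); print(state()['time'])
E
```

```text
the job is handed in; nothing more can be done
the job is handed in; nothing more can be done
```

I closed the mould and handed the job in at about 38.6 s on the robot's clock, against the 58 s limit. The job hand-in reports no verdict.

I gripped the metal cover by its batten, slid the lip under the ledge at about 9.5° until it touched the upright face, and swung it down flat. With closed fingers I then pushed the bar to its stop and the wedge along behind it until it jammed, at about 22 N.

Last checks, from wrist camera depth:
- **Cover:** its top is at 53.1–53.5 mm at four spots, against 53 mm when seated, so it lies flat within measuring error.
- **Bar:** the back of the tab is at x of about -101 mm, which is the expected stop position.
- **Wedge:** its origin is at y of about +1 mm, against 0 when jammed. Its top is at 78.6 mm (78 expected) with about 0.4 mm of slope along it, so it stands upright on the bed.
- **Arm:** it was clear of everything at hand-in.

No check failed. The only disagreement was that my first estimate of the mould's position was 1.7 mm off in x, which I corrected before placing the cover. I did not re-measure the jars, tub or bottle; I kept the paths clear of them and felt no unexpected contact.

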